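# Sweep brass rosettes through the spout of a sorting tray

## Task

Three brass knob rosettes lie loose on the sorting tray. With the fingertips, sweep them along the tray and out through its narrow spout one at a time, so that each drops into the tub below before the next one goes. Do not pick any of them up, and leave the wooden knob standing on the tray and the things around it where they are.

Things in the scene. Friction and masses are not known exactly. Their poses are not given: they have to be found in the camera images.
- tray: Fixed sorting tray on a crate. Level white floor 64 mm above the bench; rims 14 mm high, 8 mm thick. Origin on the bench (z=0) below it; x points out through the spout, z up. Inner faces: rear rim x=-126 mm, side rims y=+-115 mm up to x=0, then slanting in straight at 42 deg to the spout, a 46 mm wide gap between cheeks from x=93 to 107 mm. The floor ends at x=107: free drop into the tub.
- gate (a point): Middle of the spout's gap (46 mm wide), at floor level: on the tray's centre line, 100 mm ahead (tray x) of the tray origin and 7 mm before the floor's end. Axes as the tray's.
- tub: Fixed open grey plastic tub, 130 mm (its x) by 150 mm (its y), 46 mm high, walls 3 mm, on the bench under the spout. Origin: centre of its underside; its axes are within a few degrees of the tray's.
- rosette_a: Flat round brass knob rosette (back plate) with a slightly raised middle and a screw hole: 36 mm diameter, 6 mm thick at the edge, 7.5 mm in the middle, about 45 g, lying flat and loose on the tray floor, which it slides on with friction of about 0.6. All three are alike. Origin: centre of the underside, z up.
- rosette_b: Flat round brass knob rosette (back plate) with a slightly raised middle and a screw hole: 36 mm diameter, 6 mm thick at the edge, 7.5 mm in the middle, about 45 g, lying flat and loose on the tray floor, which it slides on with friction of about 0.6. All three are alike. Origin: centre of the underside, z up.
- rosette_c: Flat round brass knob rosette (back plate) with a slightly raised middle and a screw hole: 36 mm diameter, 6 mm thick at the edge, 7.5 mm in the middle, about 45 g, lying flat and loose on the tray floor, which it slides on with friction of about 0.6. All three are alike. Origin: centre of the underside, z up.
- knob: Turned dark wooden drawer knob standing upright and loose on the tray floor near the middle of the rear rim: 35 mm high, 31 mm across its head, 22 mm foot. Origin: centre of its foot, z up. To be left standing.
- tin: Closed paint tin standing on the bench beside the tray (tray +y side): 88 mm diameter, 100 mm high. Origin: centre of its underside. To be left alone.
- screwdriver: Screwdriver with wooden handle lying on the bench beside the tray (tray -y side): 190 mm long, 26 mm high. Origin: under its middle, x towards the tip. To be left alone.
- sanding_block: Cork sanding block on the bench beside the tub (tray -y side): 68 x 42 x 28 mm. Origin: centre of its underside. To be left alone.
There are look-alikes about, which are no part of the job. Leave any purple or red look-alike of the rosette_b alone. What is shaped like the rosette_c but red is not meant.

How it is judged:
By the outcome, as a careful person would: the job done as asked, in the order asked, and still so for the second after the job is handed in, with the robot touching nothing.
It also fails if it takes over 61 s, if anything falls off the work surface, if the arm or the gripper's body presses on something with over 40 N, if the wrist force passes 120 N, or if a joint passes its speed limit or range.

## Robot

A 6-joint arm with a two-finger parallel gripper is mounted at the origin on the work surface. World frame = base frame: x ahead of the robot, y to its left, z up, the work surface at z = 0. Lengths are in m, angles in rad, forces in N, time in s.
With the tool pointing down it reaches from about 0.35 to 0.925 m from the base axis. Payload 6.4 kg.
Tool frame: the origin (TCP) lies midway between the tips of the shut fingers; the grasp point (between the pads) lies 19 mm behind it (bot.pinch_z is the distance from the TCP to the grasp point, in m); z points along the fingers, y is the line along which they close (so a half turn about z gives the same grasp; the last joint's range is limited). The gripper opens to 94 mm and grips with 3 to 60 N. Pads are 16 mm wide; open, the fingers measure 119 mm over their backs; the gripper's body (75 mm by 177 mm) begins 78 mm behind the grasp point.
Start: joints at [-1.518, 0.245, 1.558, -0, 1.339, -0.174], TCP at [0.146, -0.633, 0.205] pointing down, gripper open.
Joint ranges: [-3.13, 3.13], [-1.02, 2.26], [0.13, 2.54], [-0.95, 4.09], [0.21, 2.88], [-2.74, 2.74]. Speed limits (rad/s): [2.57, 2.57, 3.14, 3.14, 3.14, 3.14].

## Interface

Orientations are given as a rotation vector (axis times angle).
In Python, from plant import bot gives the robot as it stands. The module is installed in compiled form; this text tells all that it offers. Calls block until the motion is done:
- bot.reach(position, orientation): joint-space move of the TCP to a pose.
- bot.movel(position, speed=0.15, rot=None, guard=None): straight line of the TCP; rot=None keeps the orientation; speed is the mean speed in m/s. With guard (N) it stops when the force on the tool has changed by that much, and returns True; else False.
- bot.movej(angles): joint-space move.
- bot.gripper_to(opening, force=None): finger opening in m; force is the grip in N (None keeps the last); returns when the fingers have stopped.
- bot.hold(seconds).
- bot.ik(position, orientation): joint angles nearest the present ones, or None.
- bot.get_obs(): the state.
- bot.camera(name): name is "scene" or "top"; returns a dict with "img" (420x560x3 uint8, red, green, blue), "mtx" (3x3 intrinsics, pixels), "distortion" ([k1, k2, p1, p2, k3] as OpenCV has them; the pictures are not rectified), "R" (3x3) and "t" (3): a world point X has camera coordinates R X + t. Camera axes: x right, y down, z forward; pixel columns grow to the right and rows downward; lengths in m; the calibration is good to about 2 mm. A picture is of the moment at which its call begins. There is no depth.
A pose or a line that the arm cannot do raises bot.IKError and nothing moves.
- bot.sign_off(): hands the job in, once; it reports no verdict.
The state is a dict: "t": time; "qpos": joint angles; "qd": joint speeds; "joint_torque": joint torques, N m; "position": TCP position; "tcp_rot": TCP orientation; "ft_force": force on the tool from outside, world axes, zero at the start; "wrist_torque": the same for the moment, N m; "width": finger opening in m.
Only numpy, scipy, OpenCV 4.12 (cv2) and the standard library are available. Lean on these libraries where they do the work, as an engineer would, in place of code of your own. Each camera call takes 0.05 s, during which the arm holds its last target. There are 200 camera calls.

## Working session

There is one attempt and no reset: what is moved stays moved. The work goes in short steps, each a Python script; the robot and the scene stay as the last script left them, time stands still between calls to the robot, and variables do not carry over. Pictures are saved under pics/ and viewed, on a budget of 10 in all, crops included, one or two more only if the job needs it, and the job is handed in when it is done.

```bash
mkdir -p pics; python3 - <<'E'
from plant import bot
import cv2,pickle
for n in("scene","top"):
    c=bot.camera(n); cv2.imwrite(f"pics/{n}0.png",c["img"][:,:,::-1]); pickle.dump(c,open(n+"0.pkl","wb"))
    print(n,c["mtx"].tolist(),c["distortion"],(-c["R"].T@c["t"]).round(3))
print(bot.get_obs())
E
```

```text
scene [[398.9817199069157, 0.0, 278.25805831014], [0.0, 398.9817199069157, 211.971167963099], [0.0, 0.0, 1.0]] [-0.07161887  0.          0.          0.          0.        ] [ 0.837 -0.357  0.683]
top [[385.35431327991546, 0.0, 274.81490488347475], [0.0, 385.35431327991546, 209.82632800181622], [0.0, 0.0, 1.0]] [-0.10775604  0.          0.          0.          0.        ] [0.467 0.075 0.759]
{'t': 0.1, 'qpos': array([-1.51809313e+00,  2.45727745e-01,  1.55883090e+00,  1.34600659e-05,
        1.33869943e+00, -1.74141578e-01]), 'qd': array([-0.00054369, -0.0017057 , -0.00255734,  0.00010366,  0.00011079,
       -0.0018092 ]), 'joint_torque': array([-1.21230969e-03, -4.16914165e+01, -3.15527058e+01,  6.85775117e-02,
        3.09831882e-02, -5.16292357e-05]), 'position': array([ 0.14614333, -0.63283029,  0.204499  ]), 'tcp_rot': array([-3.11975625e+00, -3.55370522e-01, -1.79185117e-04]), 'ft_force': array([ 0.06690669, -0.50139835, -0.37217904]), 'wrist_torque': array([-0.02989963, -0.00939517, -0.01238693]), 'width': 0.09408674639166358}
```

View pics/top0.png

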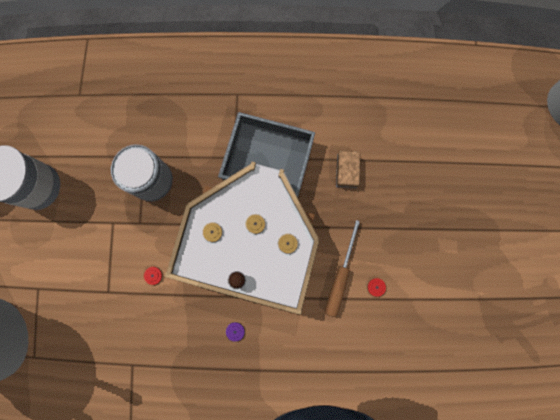

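View pics/scene0.png

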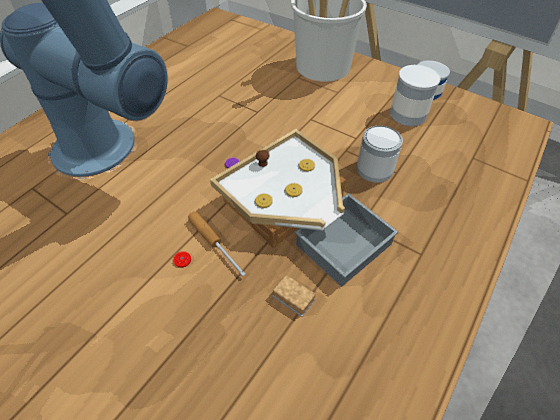

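The top view shows the three brass rosettes at (213,232), (256,224) and (288,244). The look-alikes, all on the bench, are red at (153,276) and (377,288) and purple at (236,332). The knob is at (237,280) and the spout is near (268,168), opening towards the tub. I choose the three brass ones on the tray.

```bash
cat > h.py <<'E'
import cv2,numpy as np
def cast(c,px,z):
    u=cv2.undistortPoints(np.float64(px).reshape(-1,1,2),c["mtx"],c["distortion"])[:,0]
    d=np.c_[u,np.ones(len(u))]@c["R"]; o=-c["R"].T@c["t"]
    return (o+d*((z-o[2])/d[:,2])[:,None])[:,:2]
def proj(c,X):
    return cv2.projectPoints(np.float64(X).reshape(-1,1,3),cv2.Rodrigues(c["R"])[0],c["t"],c["mtx"],c["distortion"])[0][:,0]
def brass(c,z=0.070):
    h=cv2.cvtColor(c["img"],cv2.COLOR_RGB2HSV)
    m=cv2.inRange(h,(17,130,90),(32,255,255))
    m=cv2.morphologyEx(m,cv2.MORPH_OPEN,np.ones((3,3)))
    out=[]
    for k in cv2.findContours(m,cv2.RETR_EXTERNAL,cv2.CHAIN_APPROX_NONE)[0]:
        a=cv2.contourArea(k)
        if a<80: continue
        (u,v),ax,_=cv2.fitEllipse(k)
        out.append((u,v,a,*ax,*cast(c,[[u,v]],z)[0]))
    return np.array(out)
E
python3 - <<'E'
from h import *
import pickle
np.set_printoptions(suppress=True,precision=3)
c=pickle.load(open("top0.pkl","rb")); s=pickle.load(open("scene0.pkl","rb"))
print("top\n",brass(c)); print("scene\n",brass(s))
h=cv2.cvtColor(c["img"],cv2.COLOR_RGB2HSV)
m=cv2.inRange(h,(0,0,150),(180,40,255)); m[:, :165]=0
m=cv2.morphologyEx(m,cv2.MORPH_CLOSE,np.ones((3,3)))
k=max(cv2.findContours(m,cv2.RETR_EXTERNAL,cv2.CHAIN_APPROX_NONE)[0],key=cv2.contourArea)
# line fits: approximate polygon then fit
p=cv2.approxPolyDP(cv2.convexHull(k),4,True)[:,0]; print(p.tolist()); 
W=cast(c,p,0.064); print(W); print(np.linalg.norm(W-np.roll(W,-1,0),axis=1))
v=cv2.resize(c["img"][130:340,140:400],None,fx=3,fy=2.8)[:,:,::-1].copy()
for a in p: cv2.circle(v,(int((a[0]-140)*3),int((a[1]-130)*2.8)),4,(255,0,255),1)
cv2.imwrite("pics/crop.png",v)
E
```

```text
top
 [[287.631 243.219 204.     15.898  16.626   0.51    0.057]
 [212.107 232.005 214.     16.433  16.699   0.527   0.193]
 [255.035 223.63  202.     16.112  16.296   0.544   0.116]]
scene
 [[263.402 200.326 153.5    12.898  15.348   0.511   0.054]
 [293.426 189.703 146.     12.108  15.527   0.546   0.113]
 [306.303 165.081 106.5    10.233  14.701   0.529   0.189]]
[[279, 170], [312, 239], [296, 306], [178, 275], [176, 266], [195, 211], [257, 164]]
[[0.645 0.075]
 [0.519 0.013]
 [0.399 0.04 ]
 [0.449 0.253]
 [0.465 0.257]
 [0.566 0.227]
 [0.656 0.116]]
[0.141 0.122 0.218 0.017 0.105 0.143 0.042]
```

View pics/crop.png

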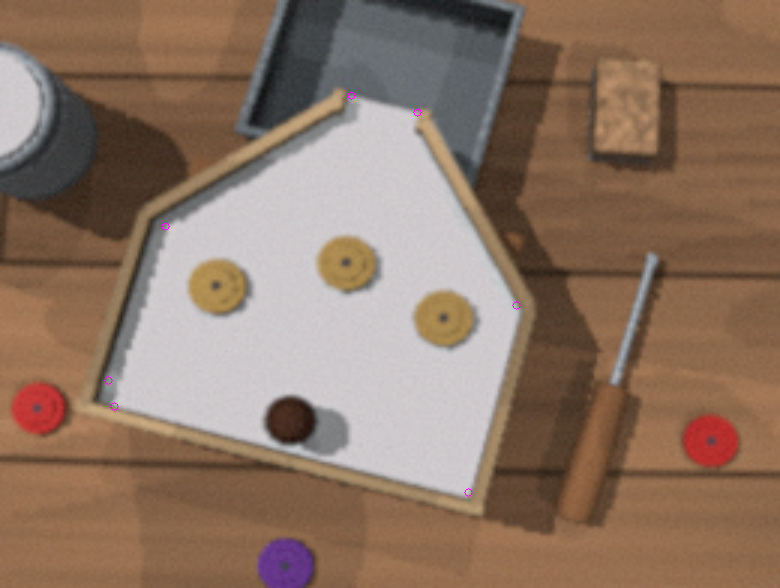

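The crop confirms the three brass discs. The shadow hides the floor edge on the +y side, so I'll read the inner corners there by eye and fit the tray frame to the known sizes.

```bash
python3 - <<'E'
from h import *
from scipy.spatial.transform import Rotation as R
import pickle
from plant import bot
np.set_printoptions(suppress=True,precision=4)
c=pickle.load(open("top0.pkl","rb")); s=pickle.load(open("scene0.pkl","rb"))
W=cast(c,[(172.3,273.6),(190.3,209.3),(313,238.2),(298,308.2),(257,164.3),(279.3,170)],.064)
T=np.array([(-.126,.115),(0,.115),(0,-.115),(-.126,-.115),(.107,.023),(.107,-.023)])
r,_=R.align_vectors(np.c_[W-W.mean(0),0*W[:,:1]],np.c_[T-T.mean(0),0*W[:,:1]])
M=r.as_matrix()[:2,:2]; o=W.mean(0)-M@T.mean(0)
print("org",o,"yaw",np.degrees(np.arctan2(M[1,0],M[0,0])),"\nres",((W-o)@M-T)*1000)
np.savez("tray.npz",M=M,o=o)
for k in(c,s): print((brass(k)[:,5:]-o)@M*1000)
print("knob",(cast(c,[(236.8,280)],.095)-o)@M*1000)
yaw=np.arctan2(M[1,0],M[0,0])
for p in[(-.06,.08),(.08,0),(-.06,-.08)]:
  for da in(-.6,0,.6):
    for flip in(0,np.pi):
      rot=(R.from_euler("z",yaw+da+flip)*R.from_euler("x",np.pi)).as_rotvec()
      q=bot.ik([*(o+M@p),.067],rot); print(p,da,flip,q)
E
```

```text
org [0.5456 0.1213] yaw -13.277965064435962 
res [[ 1.4592  1.4288]
 [-3.8327  1.9527]
 [ 0.5877  1.8234]
 [-0.5077 -1.9857]
 [ 1.3172 -3.1799]
 [ 0.9763 -0.0393]]
[[-19.9036 -70.951 ]
 [-34.2293  65.4654]
 [ -0.3279  -5.5755]]
[[-17.8046 -72.9904]
 [  2.0407  -8.3316]
 [-31.5173  62.0514]]
knob [[-103.9115   -2.1768]]
(-0.06, 0.08) -0.6 0 [ 0.192   0.1812  1.9081 -0.      1.0523  2.5946]
(-0.06, 0.08) -0.6 3.141592653589793 [ 0.192   0.1812  1.9081 -0.      1.0523 -0.547 ]
(-0.06, 0.08) 0 0 [ 0.192   0.1812  1.9081 -0.      1.0523  1.9946]
(-0.06, 0.08) 0 3.141592653589793 [ 0.192   0.1812  1.9081 -0.      1.0523 -1.147 ]
(-0.06, 0.08) 0.6 0 [ 0.192   0.1812  1.9081 -0.      1.0523  1.3946]
(-0.06, 0.08) 0.6 3.141592653589793 [ 0.192   0.1812  1.9081  0.      1.0523 -1.747 ]
(0.08, 0) -0.6 0 [-0.0155  0.357   1.6904 -0.      1.0941  2.3871]
(0.08, 0) -0.6 3.141592653589793 [-0.0155  0.357   1.6904  0.      1.0941 -0.7545]
(0.08, 0) 0 0 [-0.0155  0.357   1.6904 -0.      1.0941  1.7871]
(0.08, 0) 0 3.141592653589793 [-0.0155  0.357   1.6904  0.      1.0941 -1.3545]
(0.08, 0) 0.6 0 [-0.0155  0.357   1.6904 -0.      1.0941  1.1871]
(0.08, 0) 0.6 3.141592653589793 [-0.0155  0.357   1.6904  0.      1.0941 -1.9545]
(-0.06, -0.08) -0.6 0 [-0.1192  0.0061  2.0982 -0.      1.0373  2.2833]
(-0.06, -0.08) -0.6 3.141592653589793 [-0.1192  0.0061  2.0982  0.      1.0373 -0.8582]
(-0.06, -0.08) 0 0 [-0.1192  0.0061  2.0982 -0.      1.0373  1.6833]
(-0.06, -0.08) 0 3.141592653589793 [-0.1192  0.0061  2.0982  0.      1.0373 -1.4582]
(-0.06, -0.08) 0.6 0 [-0.1192  0.0061  2.0982 -0.      1.0373  1.0833]
(-0.06, -0.08) 0.6 3.141592653589793 [-0.1192  0.0061  2.0982  0.      1.0373 -2.0582]
```

```bash
cat >> h.py <<'E'
from plant import bot
from scipy.spatial.transform import Rotation as Rot
try:
    t=np.load("tray.npz"); M,o=t["M"],t["o"]; yaw=np.arctan2(M[1,0],M[0,0])
except Exception: pass
Zf=.067
def P(xy,z): return [*(o+M@np.array(xy)),z]
def rv(a): return (Rot.from_euler("z",yaw+a+np.pi)*Rot.from_euler("x",np.pi)).as_rotvec()
def push(disc,target,back=.034,ahead=.025,speed=.09,up=.13):
    """push disc centre (tray m) to target, straight; TCP stays `ahead` behind the disc centre"""
    disc,target=np.array(disc),np.array(target); d=target-disc; a=np.arctan2(d[1],d[0]); d/=np.linalg.norm(d)
    bot.reach(P(disc-back*d,up),rv(a))
    g=bot.movel(P(disc-back*d,Zf),.1,guard=12)
    if g: print("descent contact",bot.get_obs()["position"]); return
    g=bot.movel(P(target-ahead*d,Zf),speed,guard=25)
    ob=bot.get_obs(); print("guard",g,"tcp tray",(M.T@(ob["position"][:2]-o)*1000).round(1),"F",ob["ft_force"].round(1),"t",ob["t"])
    bot.movel(P(target-(ahead+.01)*d,Zf),.1)
    bot.movel(P(target-(ahead+.01)*d,up),.2)
def look(tag):
    for n in("top","scene"):
        c=bot.camera(n); b=brass(c); print(n,((b[:,5:]-o)@M*1000).round(1).tolist(),b[:,2] if len(b) else "")
        cv2.imwrite(f"pics/{n}_{tag}.png",c["img"][:,:,::-1])
E
python3 - <<'E'
from h import *
bot.gripper_to(.010,20)
bot.reach(P((-.03,-.007),.16),rv(.06))
push((.001,-.007),(.118,-.001))
look("b")
E
```

```text
guard False tcp tray [92.6 -2.2] F [ 0.2 -0.6 -0. ] t 6.9583Traceback (most recent call last):
  File "<stdin>", line 5, in <module>
  File "h.py", line 39, in look
    c=bot.camera(n); b=brass(c); print(n,((b[:,5:]-o)@M*1000).round(1).tolist(),b[:,2] if len(b) else "")
                                           ~^^^^^^
IndexError: too many indices for array: array is 1-dimensional, but 2 were indexed
```

```bash
sed -i 's/return np.array(out)$/return np.array(out).reshape(-1,7)/' h.py
python3 - <<'E'
from h import *
bot.reach(P((-.06,0),.15),rv(0))
look("b")
E
```

```text
top [[124.8, -6.6]] [164.5]
scene [[166.2, -38.5], [-18.0, -72.7], [-31.2, 62.5]] [179.  151.5 100.5]
```

View pics/scene_b.png

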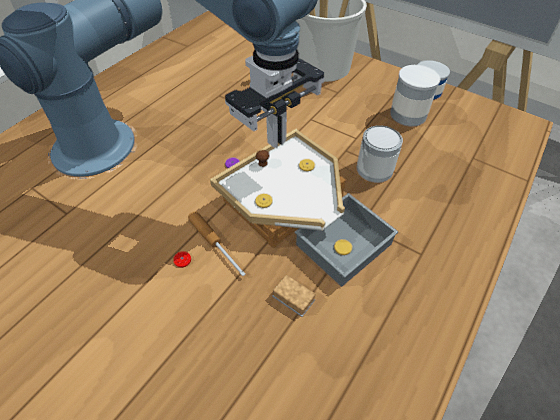

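The scene picture shows the first rosette flat in the tub at (343,247). The other two haven't moved, at (264,200) and (306,165), and the knob is standing. Next is the +y rosette.

```bash
python3 - <<'E'
from h import *
push((-.033,.0635),(.055,0))
bot.reach(P((-.03,0),.14),rv(0))
look("a1")
E
```

```text
guard False tcp tray [34.3 14.9] F [ 0.2 -0.1  0.9] t 11.4667
top [[129.1, -4.6]] [114.]
scene [[166.0, -38.6], [57.9, -3.0], [-18.1, -72.6]] [176.  157.5 153. ]
```

```bash
python3 - <<'E'
from h import *
push((.057,-.0015),(.118,-.001))
bot.reach(P((-.05,0),.14),rv(0))
look("a2")
push((-.019,-.072),(.060,-.012),back=.030)
bot.reach(P((-.03,0),.14),rv(0))
look("c1")
E
```

```text
guard False tcp tray [92.6 -1.2] F [-0.2  0.3 -0. ] t 14.9833
top [[124.1, -6.0]] [189.]
scene [[161.5, -37.3], [-18.1, -72.7]] [245. 152.]
guard False tcp tray [ 39.8 -27.3] F [-0.  -0.4  0.1] t 19.3
top [[129.0, -4.2]] [107.]
scene [[161.7, -37.2], [62.7, -13.2]] [242. 157.]
```

View pics/scene_c1.png

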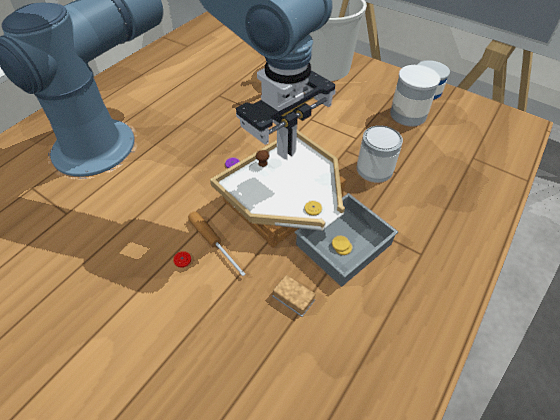

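Two rosettes are in the tub, partly stacked at (341,245). The third is on the floor near the spout at (313,208), about 12 mm off the centre line. I'll nudge it to the centre line and then push it out straight.

```bash
python3 - <<'E'
from h import *
push((.0615,-.012),(.082,-.001))
push((.082,-.0015),(.118,-.001))
bot.reach(P((-.03,0),.16),rv(0))
q=bot.get_obs()["qpos"].copy(); q[0]-=1.2; bot.movej(q)
look("end"); print(bot.get_obs()["t"])
v=[cv2.imread(f"pics/{n}_end.png")[80:340,120:440] for n in("top","scene")]
cv2.imwrite("pics/end.png",cv2.resize(np.hstack(v),(800,325)))
E
```

```text
guard False tcp tray [ 60.  -12.8] F [-0.4 -0.1  0.4] t 22.7417
guard False tcp tray [92.8 -1.3] F [ 0.2 -0.4  0.7] t 25.4417
top [[128.5, -5.0]] [259.5]
scene [[163.5, -35.2]] [283.5]
28.95
```

View pics/end.png

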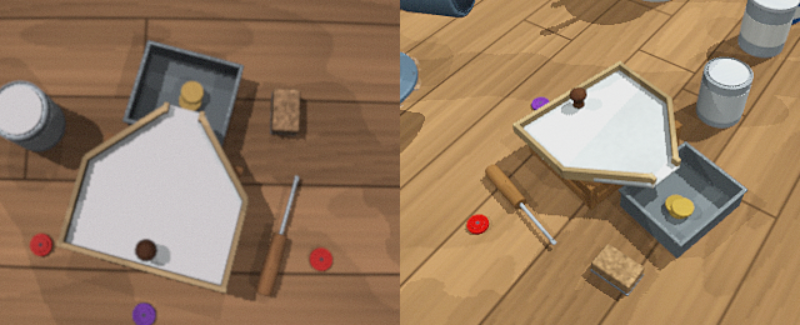

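The tray is empty apart from the standing knob. The rosettes are piled in the tub, the surrounding things haven't moved and the arm is clear.

```bash
python3 -c "
from plant import bot
print(bot.get_obs()['t']); bot.sign_off()"
```

```text
28.95
the job is handed in; nothing more can be done
```

I swept all three brass rosettes out through the spout into the tub one at a time with nearly shut fingertips, and handed the job in at 29 s of the 61 s allowed. I pushed the middle one first, then the +y one, then the −y one.

- **Drops:** pictures after the first and second showed each rosette in the tub before I started on the next. No push or descent met enough force to trip its guard.
- **Last picture:** the tray was empty except for the standing knob. The tin, screwdriver, sanding block and the red and purple look-alikes looked unmoved, and the arm was clear of everything.
- **Limits of the checks:** the rosettes lie stacked in the tub, so I could not count all three separately in the last picture. I take the third as in the tub because it was gone from the tray and the brass patch in the tub had grown. The two cameras differed by up to about 4 mm and the tray fit was off by up to about 4 mm, which caused no trouble.

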